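# Put the loupe away in the push-latch drawer

### The arm

A 7-joint arm with a two-finger parallel gripper is mounted at the origin on a cart in front of the work surface, level with it; the furniture and walls round the work are solid. World frame = base frame: x ahead of the robot, y to its left, z up, the work surface at z = 0. Lengths are in mm, angles in rad, forces in N, time in s.
With the tool pointing down it reaches from about 425 to 950 mm from the base axis. Payload 4.7 kg.
Tool frame: the origin (TCP) lies midway between the tips of the shut fingers; the grasp point (between the pads) lies 19 mm behind it; z points along the fingers, y is the line along which they close (so a half turn about z gives the same grasp; the last joint's range is limited). The gripper opens to 85 mm and grips with 20 to 120 N. Pads are 22 mm wide; open, the fingers measure 114 mm over their backs; the gripper's body (76 mm by 85 mm) begins 54 mm behind the grasp point. The pads swing forward as they close: fully open they stand 13 mm farther back than shut.
Start: joints at [-1.309, 0.469, -0.049, 1.532, 0.024, 1.141, -0.082], TCP at [193.493, 646.692, 207.835] pointing down, gripper open.
Joint ranges: [-2.59, 2.59], [-0.33, 1.99], [-1.39, 1.29], [0.1, 2.45], [-1.04, 4.18], [0.21, 1.99], [-2.66, 2.66]. Speed limits (rad/s): [2.57, 2.57, 3.14, 3.14, 3.14, 3.14, 3.14].

### API

Orientations are given as a unit quaternion [x, y, z, w].
In Python, from station import arm gives the robot as it stands. The module is installed in compiled form; this text tells all that it offers.
- The arm moves only by the tool play_rows, never from a script. Its argument "plan" is a list of rows, each a list of 7 numbers: the turn, a rotation vector about the tool's x, y, z in rad, then the shift along the tool's x, y, z in cm, then the gripper command: -1 is fully open, 1 is shut, values between are in proportion. A call has 1 to 12 rows; each row shifts and turns the commanded pose from where the row before left it, along the tool's axes as they then stand; what a row does not reach is not made up. A row lasts 1/10 s, in which the tool goes at most 50 mm and 8.59 degrees, less where a joint would pass 70% of its speed; a pose out of reach is approached as far as the arm can. A call with a gripper value outside its range is refused whole. The fingers move at their own pace and stop on an object; "squeeze" is the grip in N (left out, the last holds). Time passes only in rows, so rows that do not move let the fingers close. It gives the time, the measured TCP pose, the force and the opening at its end, in the units of the state.
- arm.sense(): the state, without advancing time (a new reading comes with each control period).
- arm.snapshot(name): name is "scene" or "side" or "wrist"; returns (picture, depth): 480x640x3 uint8, blue, green, red; 480x640 float32, mm along the optical axis (not along the pixel's ray), 0 where there is no reading.
- arm.camera_params(name): a dict with "mtx" (3x3 intrinsics, pixels), "k1" (the pictures are not rectified: a ray, as slopes to the right and down, at radius r is drawn at 1 + k1 r^2 times it, then the intrinsics apply), "camera_from_world" (4x4, takes a point from world to camera coordinates); the wrist camera has in their place "mount" (4x4, takes a point from camera to tool coordinates, whose origin is the TCP and whose axes are the flange's). Camera axes: x right, y up, looking along -z (the intrinsics and any distortion apply to the point x, -y, -z); pixel columns grow to the right and rows downward; lengths in mm; the calibration is good to about 2 mm. A picture is of the moment at which its call begins: read the wrist's pose just before it. camera_params takes no time and is no camera call.
- arm.job_done(): hands the job in, once; it reports no verdict.
The state is a dict: "time": time; "joints": joint angles; "qvel": joint speeds; "joint_efforts": joint torques, N m; "tcp_pos": TCP position; "orientation": TCP orientation; "ft_force": force on the tool from outside, world axes, zero at the start; "wrist_torque": the same for the moment, N m; "finger_gap": opening from 0.0 (shut) to 1.0 (fully open).
Only numpy, scipy, OpenCV 4.12 (cv2) and the standard library are available. Lean on these libraries where they do the work, as an engineer would, in place of code of your own. Each camera call takes 0.05 s, during which the arm holds its last target. There are 200 camera calls.

### The job

Put the loupe away in the wider of the two push-latch drawer cases: press its front in and let go so that the drawer springs open, stand the loupe upright and gently in the tray, then press the drawer home again until it stays latched shut, and step clear. Leave the narrower drawer latched and the shaker jar where it stands.

Things in the scene. Friction and masses are not known exactly. Their poses are not given: they have to be found in the camera images.
- wide_case: The wider plywood case, fixed on the table, 164 mm wide (y), 66 high; carcass 120 mm deep. Its drawer has no handle but a push-push latch; its front panel (12 mm thick, underside 3 mm above the table) stands 10 mm clear of the carcass when latched. Origin: centre of the carcass's underside; x points from the front into the case, away from the robot; z up.
- wide_case_drawer (a joint): The wide drawer, m out along the case's -x: 0 latched (within 1 mm), 0.085 sprung open, -0.007 pressed to its hard stop. A spring pushes it out: 2.5 N shut, 1 N open, plus 1.2 N per 0.1 m/s. Latched: press in to the stop, let go: it follows the finger out, fully open in 1 s. Open: push it in to the stop (10 to 15 N is ample), let go: it latches at 0. At -0.006 the press is sure; short of -0.003 it does nothing.
- wide_case_press (a point): Centre of the front panel's outer face, moves with the drawer; marked by a 20 mm steel disc, 36 mm above the table (82 mm in front of the case's origin when latched). Panel 164 wide, 63 mm high. Axes as the case.
- wide_case_tray (a point): Centre of the drawer's tray, on its floor, 10 mm above the table; moves with the drawer, 52 mm behind the outer face of the front panel. Inside 80 mm long (x) by 130 mm wide (y); side and rear walls 20 mm high, front panel 56 mm high above the floor. Fully open, the whole tray is in front of the carcass; the carcass mouth leaves 48 mm of height over the tray floor. Axes as the case.
- loupe: Black stand loupe, a round upright barrel 42 mm in diameter and 40 mm high, about 60 g. Origin: centre of its underside. Grasp it across the barrel, from above.
- narrow_case: The narrower case, not to be used: same build, depth, height, latch and frame as the wide case, but 100 mm wide.
- narrow_case_drawer (a joint): The narrow case's drawer, m out of its case: 0 latched shut, to stay so.
- talc: Shaker jar standing on the table, 44 mm in diameter and 96 mm high, dark lid. Origin: centre of its underside. It stands at one side and the loupe at the other, either way round.
Mind the look-alikes: they are no part of the job. Of the things that look like the loupe, take the one that is farthest from the robot's base at the start.

How it is judged (in metres and radians):
On the way, in this order (a step that is already met when the one before it is completed fails the run):
1. the wide drawer is released and has sprung open (value of joint wide_case_drawer above 0.075 m), for 0.2 s.
2. the loupe stands upright in the open tray, let go (x of loupe in the frame of wide_case_tray between -0.03 and 0.03 m and y of loupe in the frame of wide_case_tray between -0.055 and 0.055 m and z of loupe in the frame of wide_case_tray between -0.006 and 0.008 m and angle between loupe's own z axis and vertical below 0.15 rad and value of joint wide_case_drawer above 0.06 m and contact force between the fingers and loupe below 0.05 N and linear speed of loupe below 0.05 m/s), for 0.2 s.
At the end, for the whole second after the job is handed in: The wide drawer is latched shut (within 3 mm of its latched position), the loupe stands upright (within 0.15 rad) and at rest on the floor of its tray, and the narrow drawer is still latched (within 3 mm) (x of loupe in the frame of wide_case_tray between -0.03 and 0.03 m and y of loupe in the frame of wide_case_tray between -0.055 and 0.055 m and z of loupe in the frame of wide_case_tray between -0.006 and 0.008 m and angle between loupe's own z axis and vertical below 0.15 rad and value of joint wide_case_drawer between -0.003 and 0.003 m and value of joint narrow_case_drawer between -0.003 and 0.003 m and linear speed of loupe below 0.02 m/s); the robot touches nothing.
It fails at once if the narrow drawer is released (value of joint narrow_case_drawer above 0.01 m).
It fails at once if the shaker jar is shifted by more than 30 mm (distance of talc from where it was at the start of the episode above 0.03 m).
It fails at once if the loupe is dropped or rammed into the drawer (more than 20 N between them) (contact force between loupe and wide_case above 20 N).
It also fails if it takes over 64 s, if anything falls off the work surface, if the arm or the gripper's body presses on something with over 40 N, if the wrist force passes 120 N, or if a joint passes its speed limit or range.

## Working session

There is one attempt and no reset: what is moved stays moved. The work goes in short steps, Python scripts to look and compute and a tool call to move; the robot and the scene stay as the last step left them, time stands still between calls to the robot, and variables do not carry over. Pictures are saved under pics/ and viewed, on a budget of 10 in all, crops included, one or two more only if the job needs it, and the job is handed in when it is done.

Besides the shell and the picture viewer there is one more tool, called as name(argument=value, ...) on one line, values as JSON. play_rows: Moves the arm, as the interface text tells. Its arguments: {"type":"object","properties":{"plan":{"type":"array","items":{"type":"array","items":{"type":"number"}}},"squeeze":{"type":"number"}},"required":["plan"]}

```bash
mkdir -p pics
cat > h.py <<'E'
import numpy as np, cv2
from station import arm
from scipy.spatial.transform import Rotation as R
def snap(n):
    s=arm.sense(); p,d=arm.snapshot(n); c=arm.camera_params(n)
    if n=='wrist':
        T=np.eye(4);T[:3,:3]=R.from_quat(s['orientation']).as_matrix();T[:3,3]=s['tcp_pos']
        W=T@np.array(c['mount'])
    else: W=np.linalg.inv(np.array(c['camera_from_world']))
    return p,d,np.array(c['mtx']),c['k1'],W
def cloud(d,K,k1,W):
    v,u=np.mgrid[0:480,0:640].astype(np.float64)
    q=cv2.undistortPoints(np.stack([u.ravel(),v.ravel()],1)[:,None],K,np.array([k1,0,0,0,0.]))[:,0]
    z=d.ravel().astype(float); P=np.stack([q[:,0]*z,-q[:,1]*z,-z],1)
    w=P@W[:3,:3].T+W[:3,3]; w[z<=0]=np.nan
    return w.reshape(480,640,3)
E
python3 - <<'E'
from h import *
s=arm.sense();print({k:np.round(v,3) for k,v in s.items()})
for n in('scene','side','wrist'):
    p,d,K,k1,W=snap(n);c=cloud(d,K,k1,W);cv2.imwrite(f'pics/{n}0.png',p);np.savez(f'{n}0.npz',p=p,c=c);print(n,W[:3,3],k1)
p=np.hstack([cv2.resize(cv2.imread(f'pics/{n}0.png'),(400,300)) for n in('side','wrist')]);cv2.imwrite('pics/sw0.png',p)
E
```

```text
{'time': np.float64(0.0), 'joints': array([-1.309,  0.469, -0.049,  1.534,  0.024,  1.141, -0.082]), 'qvel': array([-0.003,  0.001, -0.003, -0.002, -0.001, -0.002, -0.001]), 'joint_efforts': array([-0.0000e+00, -5.1032e+01, -4.7000e-02, -2.3771e+01,  1.1000e-02,
        8.0000e-03, -0.0000e+00]), 'tcp_pos': array([193.364, 646.056, 206.742]), 'orientation': array([ 0.145,  0.989, -0.001, -0.   ]), 'ft_force': array([0.687, 0.31 , 0.169]), 'wrist_torque': array([-0.01 ,  0.022, -0.047]), 'finger_gap': np.float64(1.004)}
scene [-385.96879721  488.03410565  900.21407165] -0.08911152555190675
side [ 309.27007178 -842.0326013   526.22892059] -0.10459132476249405
wrist [121.74581637 668.09176857 374.26673771] -0.08528511271647472
```

View pics/scene0.png

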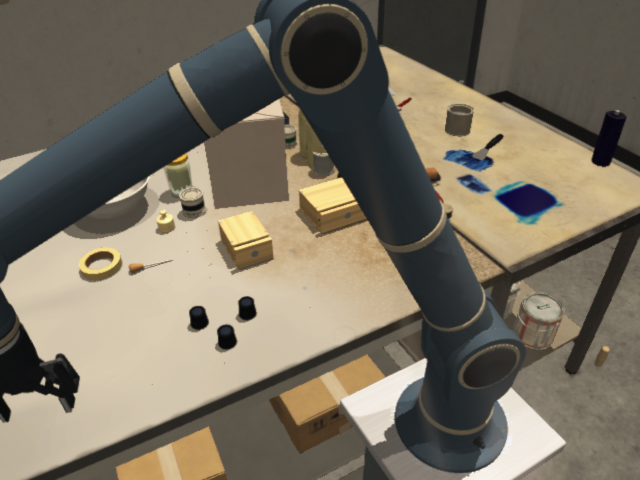

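View pics/sw0.png

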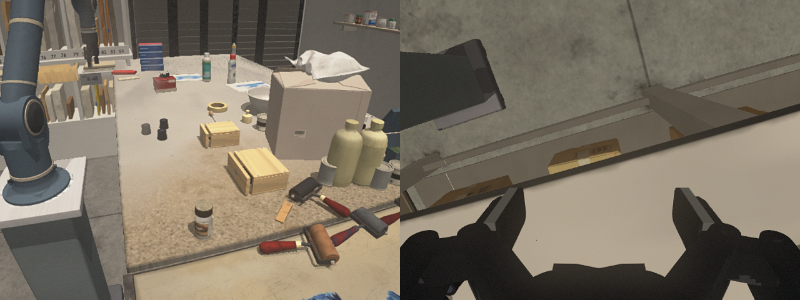

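Three black loupes appear in the scene picture at (198,317), (247,308) and (227,336). The narrow case is at (245,240) and the wide one at (330,203), partly hidden by the arm. In the side picture the wide case is near (412,272) and the jar near (325,352), in full-resolution pixels.

Run:
```python
from h import *
A=np.load('scene0.npz');S=np.load('side0.npz')
def rep(nm,c,p,box,zlo,zhi):
    u0,v0,u1,v1=box;q=c[v0:v1,u0:u1].reshape(-1,3);q=q[(q[:,2]>zlo)&(q[:,2]<zhi)]
    if len(q)<5: print(nm,'few');return
    r=cv2.minAreaRect(q[:,:2].astype(np.float32));print(nm,len(q),'med',np.round(np.median(q,0)),'mean',np.round(q.mean(0),1),'lo',np.round(q.min(0)),'hi',np.round(q.max(0)),'rect',np.round(r[0]),np.round(r[1]),round(r[2],1))
for n,(u,v) in dict(a=(198,317),b=(247,308),c=(227,336)).items():
    rep('loupe top '+n,A['c'],0,(u-13,v-15,u+13,v+15),34,50)
rep('narrow sc',A['c'],0,(210,205,280,270),58,74)
rep('wide sc',A['c'],0,(290,170,375,235),58,74)
rep('wide side',S['c'],0,(355,228,465,310),60,72)
rep('narrow side',S['c'],0,(312,185,390,240),60,72)
rep('jar side',S['c'],0,(300,320,350,385),85,110)
rep('jar side all',S['c'],0,(300,320,350,385),10,110)
for n,(u,v) in dict(a=(233,206),b=(261,217),c=(262,194)).items():
    rep('loupe side',S['c'],0,(u-10,v-10,u+10,v+10),36,50)
s=np.load('side0.npz')['p'];cv2.imwrite('pics/crop.png',cv2.resize(s[170:400,200:500],(780,598),interpolation=cv2.INTER_CUBIC))
```

```text
loupe top a 185 med [478. 335.  40.] mean [479.5 334.7  39.4] lo [462. 315.  34.] hi [500. 353.  44.] rect [480. 334.] [36. 39.] 69.9
loupe top b 174 med [453. 227.  41.] mean [453.4 226.8  40.3] lo [437. 208.  34.] hi [474. 244.  45.] rect [455. 226.] [36. 36.] 84.7
loupe top c 200 med [393. 299.  40.] mean [393.7 299.2  39.5] lo [375. 280.  34.] hi [413. 317.  46.] rect [394. 299.] [37. 37.] 74.2
narrow sc 1333 med [670. 136.  67.] mean [672.  135.9  66.6] lo [601.  82.  58.] hi [752. 188.  73.] rect [677. 135.] [102. 151.] 87.6
wide sc 1380 med [ 699. -133.   67.] mean [ 699.2 -133.9   66.8] lo [ 628. -217.   58.] hi [781. -71.  73.] rect [ 702. -142.] [143. 151.] 87.3
wide side 3143 med [ 705. -167.   66.] mean [ 707.7 -164.    65.8] lo [ 629. -242.   60.] hi [877. -49.  72.] rect [ 753. -145.] [247. 193.] 0.0
narrow side 940 med [680. 122.  66.] mean [679.5 124.5  65.9] lo [607.  76.  60.] hi [750. 186.  69.] rect [679. 131.] [106. 142.] 88.2
jar side 542 med [ 463. -357.   96.] mean [ 462.5 -355.4   94.8] lo [ 443. -373.   85.] hi [ 484. -328.   99.] rect [ 464. -350.] [43. 41.] 54.7
jar side all 1581 med [ 460. -365.   68.] mean [ 460.4 -362.    64.5] lo [ 442. -374.   10.] hi [ 486. -328.   99.] rect [ 463. -351.] [43. 44.] 21.9
loupe side 79 med [397. 295.  40.] mean [397.  295.1  39.7] lo [379. 277.  36.] hi [414. 318.  43.] rect [396. 297.] [35. 39.] 22.6
loupe side 70 med [455. 216.  40.] mean [455.7 217.6  39.6] lo [439. 204.  36.] hi [473. 237.  43.] rect [456. 220.] [29. 35.] 73.0
loupe side 70 med [484. 328.  40.] mean [483.3 329.   39.8] lo [466. 313.  36.] hi [502. 353.  43.] rect [485. 332.] [38. 34.] 41.5
```

View pics/crop.png

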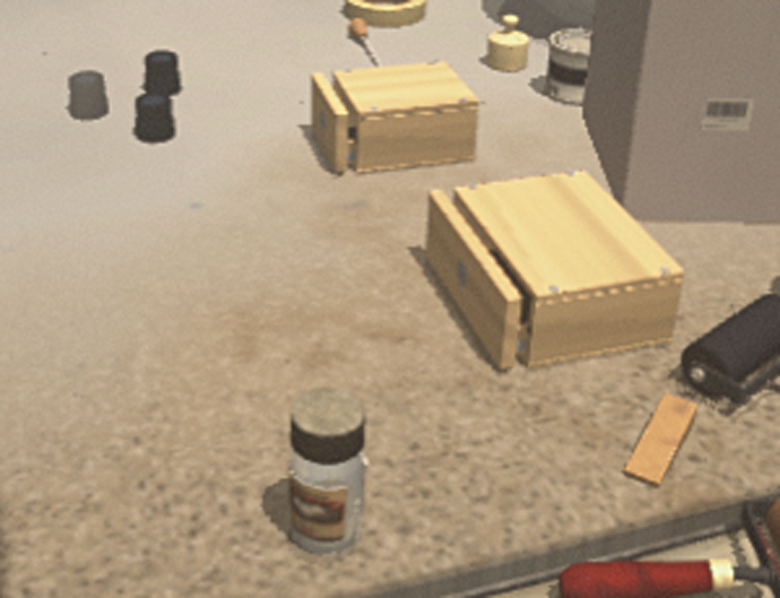

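Run:
```python
from h import *
from scipy.optimize import minimize
A=np.load('scene0.npz')['c'];S=np.load('side0.npz')['c']
def fit(c,x0,L,Wd,nm):
    q=c.reshape(-1,3);q=q[(q[:,2]>60)&(q[:,2]<72)]
    q=q[(abs(q[:,0]-x0[0])<85)&(abs(q[:,1]-x0[1])<95)]
    # robust extents vs yaw
    best=None
    for t in np.radians(np.arange(-8,8.1,.25)):
        u=np.array([np.cos(t),np.sin(t)]);n=np.array([-u[1],u[0]])
        a=q[:,:2]@u;b=q[:,:2]@n
        e=[np.percentile(a,1),np.percentile(a,99),np.percentile(b,1),np.percentile(b,99)]
        ar=(e[1]-e[0])*(e[3]-e[2])
        if best is None or ar<best[0]: best=(ar,np.degrees(t),e,u*(e[0]+e[1])/2+n*(e[2]+e[3])/2,u*e[0]+n*(e[2]+e[3])/2)
    print(nm,len(q),[np.round(x,1) for x in best[1:]], 'size',np.round([best[2][1]-best[2][0],best[2][3]-best[2][2]],1))
fit(S,(700,-150),0,0,'wide side');fit(A,(700,-150),0,0,'wide scene');fit(S,(680,133),0,0,'narrow side');fit(A,(680,133),0,0,'narrow scene')
# front face: side points z 15..58, x near 620-640
for nm,c,y0 in(('wide',S,-150),('narrow',S,130),('nsc',A,130),('wsc',A,-150)):
    q=c.reshape(-1,3);q=q[(q[:,2]>12)&(q[:,2]<55)&(q[:,0]>590)&(q[:,0]<650)&(abs(q[:,1]-y0)<85)]
    if len(q)<20: print(nm,'few',len(q));continue
    for _ in range(4):
        k=np.polyfit(q[:,1],q[:,0],1);r=q[:,0]-np.polyval(k,q[:,1]);q=q[abs(r)<max(2.5*r.std(),1.5)]
    print(nm,'face n',len(q),'x at mid',np.polyval(k,q[:,1].mean()).round(1),'y range',q[:,1].min().round(),q[:,1].max().round(),'yaw deg',np.degrees(-np.arctan(k[0])).round(2),r.std().round(2))
```

```text
wide side 3030 [np.float64(-1.5), array([ 636.1,  777. , -221.5,  -60.2]), array([ 702.6, -159.3]), array([ 632.2, -157.5])] size [141.  161.3]
wide scene 1325 [np.float64(-2.2), array([ 635.2,  777.3, -178.2,  -45.6]), array([ 701.3, -139.5]), array([ 630.3, -136.7])] size [142.1 132.6]
narrow side 940 [np.float64(-3.0), array([602. , 739.5, 115.6, 216.1]), array([678.5, 130.5]), array([609.9, 134.1])] size [137.5 100.5]
narrow scene 1297 [np.float64(-3.5), array([596.6, 738.5, 126.9, 224.7]), array([677. , 134.7]), array([606.2, 139.1])] size [141.9  97.8]
wide face n 579 x at mid 632.2 y range -235.0 -72.0 yaw deg -1.34 0.54
narrow face n 416 x at mid 623.9 y range 79.0 187.0 yaw deg 2.69 14.58
nsc face n 491 x at mid 608.9 y range 88.0 188.0 yaw deg -3.1 2.08
wsc face n 505 x at mid 633.2 y range -211.0 -71.0 yaw deg -1.75 2.2
```

play_rows(plan=[[0,0,-0.088,0,0,0,-1],[0,0,-0.088,0,0,0,-1],[0,0,-0.088,0,0,0,-1],[0,0,0,-3.5,-3.4,0,-1],[0,0,0,-3.5,-3.4,0,-1],[0,0,0,-3.5,-3.4,0,-1],[0,0,0,-3.5,-3.4,0,-1],[0,0,0,-3.5,-3.4,0,-1],[0,0,0,-3.5,-3.4,0,-1],[0,0,0,-3.5,-3.4,0,-1],[0,0,0,-3.5,-3.4,0,-1],[0,0,0,-3.5,-3.1,0,-1]])

```text
time: 1.35
tcp_pos: [501.4, 333.2, 207.8]
orientation: [0.014, 1.0, -0.0, -0.0]
ft_force: [0.7, 1.0, 0.3]
finger_gap: 1.001
```

```bash
cat >> h.py <<'E'
def st():
    s=arm.sense();m=R.from_quat(s['orientation']).as_matrix()
    print('t',round(float(s['time']),2),'tcp',np.round(s['tcp_pos'],1),'toolx yaw',round(float(np.degrees(np.arctan2(m[1,0],m[0,0]))),2),'tz',np.round(m[:,2],3),'F',np.round(s['ft_force'],1),'gap',round(float(s['finger_gap']),3));return s
E
python3 - <<'E'
from h import *
st();p,d,K,k1,W=snap('wrist');c=cloud(d,K,k1,W);cv2.imwrite('pics/w1.png',p)
q=c.reshape(-1,3);print('table z',np.nanmedian(q[:,2]))
m=((c[...,2]>34)&(c[...,2]<48)).astype(np.uint8)
n,l,s,_=cv2.connectedComponentsWithStats(m)
for i in range(1,n):
    if s[i,4]>150:
        k=c[l==i];o=cv2.minEnclosingCircle(k[:,:2].astype(np.float32));print(s[i],k.mean(0).round(1),np.round(o[0],1),round(o[1],1))
E
```

```text
t 1.35 tcp [501.4 333.2 207.8] toolx yaw 178.43 tz [-0. -0. -1.] F [0.7 1.  0.3] gap 1.001
table z 1.6046195965170114
[ 248   46   48   50 1865] [396.2 300.2  40.9] [396.4 299.9] 18.7
[ 164  127   47   46 1660] [454.7 227.3  40.7] [455.  226.4] 19.0
[ 298  156   44   45 1552] [481.6 335.1  40.8] [482.1 334.7] 18.6
[ 62 313  91  12 629] [607.1 131.5  41.3] [607.2 131.7] 42.2
```

View pics/w1.png

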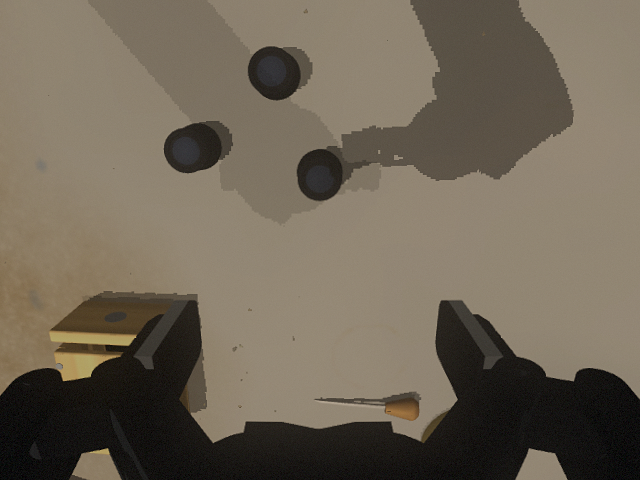

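The wrist picture shows the loupes at (272,72), (190,148) and (320,175). The last of these, at world (482,335), is the farthest from the base, so it is the target. Next I'll look at the wide case from close up.

play_rows(plan=[[0,0,0,-0.3,-4.4,0,1],[0,0,0,-0.3,-4.4,0,1],[0,0,0,-0.3,-4.4,0,1],[0,0,0,-0.3,-4.4,0,1],[0,0,0,-0.3,-4.4,0,1],[0,0,0,-0.3,-4.4,0,1],[0,0,0,-0.3,-4.4,0,1],[0,0,0,-0.3,-4.4,0,1],[0,0,0,-0.3,-4.4,0,1],[0,0,0,-0.3,-4.4,0,1],[0,0,0,-0.3,-4.7,0,1],[0,0,0,0,0,0,1]])

```text
time: 2.6
tcp_pos: [519.0, -160.2, 208.0]
orientation: [0.019, 1.0, -0.002, 0.0]
ft_force: [-0.3, -1.1, -0.2]
finger_gap: -0.003
```

Run:
```python
from h import *
st();p,d,K,k1,W=snap('wrist');c=cloud(d,K,k1,W);cv2.imwrite('pics/w2.png',p);np.savez('w2.npz',p=p,c=c)
q=c.reshape(-1,3)
q=q[(q[:,2]>8)&(q[:,2]<60)&(abs(q[:,0]-632)<15)&(abs(q[:,1]+156)<95)]
for _ in range(4):
    k=np.polyfit(q[:,1],q[:,0],1);r=q[:,0]-np.polyval(k,q[:,1]);q=q[abs(r)<max(2.5*r.std(),1)]
print(len(q),'x at mid',np.polyval(k,-156),'yaw',np.degrees(-np.arctan(k[0])),'y',np.percentile(q[:,1],[0,1,99,100]),r.std())
t=c.reshape(-1,3);t=t[(t[:,2]>60)&(t[:,2]<72)&(abs(t[:,1]+156)<100)&(t[:,0]<680)];print(len(t),t.min(0),t.max(0))
```

```text
t 2.6 tcp [ 519.  -160.2  208. ] toolx yaw 177.8 tz [ 0.    -0.004 -1.   ] F [-0.3 -1.1 -0.2] gap -0.003
2471 x at mid 631.5870468339177 yaw -1.6080851651196282 y [-234.91423777 -233.67678901  -73.2672156   -71.99255664] 0.39403348834322355
1240 [ 629.00192063 -235.87193758   60.01266536] [655.00239282 -72.61614256  68.97020088]
```

View pics/w2.png

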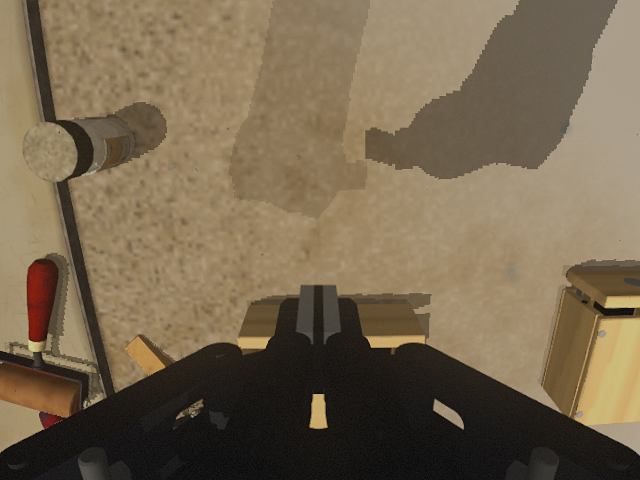

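The panel face is at x=631.6, with its centre at y≈-154 and yaw at -1.6°. The closed fingers show at (320,310), lined up with it. Descending in front of it.

play_rows(plan=[[0,0,0,0,0.6,0,1],[0,0,0,0,0,4.5,1],[0,0,0,0,0,4.5,1],[0,0,0,0,0,4.5,1],[0,0,0,0,0,4.5,1],[0,0,0,-4.0,0,0,1],[0,0,0,-4.0,0,0,1],[0,0,0,0,0,0,1],[0,0,0,0,0,0,1]])

```text
time: 3.55
tcp_pos: [600.9, -145.4, 27.2]
orientation: [0.011, 1.0, 0.001, -0.0]
ft_force: [-0.4, -0.2, -0.7]
finger_gap: 0.003
```

```bash
python3 -c "
from h import *
st()"
```

```text
t 3.55 tcp [ 600.9 -145.4   27.2] toolx yaw 178.7 tz [-0.001  0.001 -1.   ] F [-0.4 -0.2 -0.7] gap 0.003
```

play_rows(plan=[[0,0,0,0,-0.8,0,1],[0,0,0,-0.8,0,0,1],[0,0,0,-0.7,0,0,1],[0,0,0,0,0,0,1],[0,0,0,-0.3,0,0,1],[0,0,0,0,0,0,1]])

```text
time: 4.15
tcp_pos: [618.4, -156.8, 27.8]
orientation: [0.013, 1.0, 0.0, 0.0]
ft_force: [-0.1, -0.5, -0.3]
finger_gap: 0.002
```

play_rows(plan=[[0,0,0,-0.3,0,0,1],[0,0,0,0,0,0,1],[0,0,0,-0.3,0,0,1],[0,0,0,0,0,0,1]])

```text
time: 4.55
tcp_pos: [623.5, -157.1, 27.6]
orientation: [0.013, 1.0, 0.0, -0.001]
ft_force: [-2.2, -0.1, 1.1]
finger_gap: -0.001
```

play_rows(plan=[[0,0,0,-0.2,0,0,1],[0,0,0,0,0,0,1],[0,0,0,-0.2,0,0,1],[0,0,0,0,0,0,1]])

```text
time: 4.95
tcp_pos: [628.0, -157.3, 27.6]
orientation: [0.013, 1.0, 0.0, -0.0]
ft_force: [-2.9, 0.2, -0.3]
finger_gap: 0.001
```

play_rows(plan=[[0,0,0,-0.2,0,0,1],[0,0,0,0,0,0,1],[0,0,0,-0.1,0,0,1],[0,0,0,0,0,0,1]])

```text
time: 5.35
tcp_pos: [629.5, -157.3, 27.5]
orientation: [0.013, 1.0, 0.0, -0.002]
ft_force: [-7.2, 0.6, 4.1]
finger_gap: -0.001
```

play_rows(plan=[[0,0,0,-0.2,0,0,1],[0,0,0,0,0,0,1],[0,0,0,1.0,0,0,1],[0,0,0,2.0,0,0,1],[0,0,0,3.0,0,0,1],[0,0,0,3.5,0,0,1],[0,0,0,3.5,0,0,1],[0,0,0,0,0,-4.5,-1],[0,0,0,0,0,-4.5,-1],[0,0,0,0,0,-4.5,-1],[0,0,0,0,0,-4.5,-1],[0,0,0,0,0,0,-1]])

```text
time: 6.55
tcp_pos: [508.9, -155.2, 215.1]
orientation: [0.013, 1.0, -0.001, 0.009]
ft_force: [1.0, -0.2, 0.1]
finger_gap: 0.845
```

Run:
```python
from h import *
st();p,d,K,k1,W=snap('side');c=cloud(d,K,k1,W)
q=c.reshape(-1,3);q=q[(q[:,2]>15)&(q[:,2]<50)&(abs(q[:,0]-580)<70)&(abs(q[:,1]+156)<95)]
print(len(q),np.round(np.percentile(q,[1,10,50,90,99],axis=0),1))
p2,d,K,k1,W=snap('wrist');c2=cloud(d,K,k1,W);np.savez('w3.npz',p=p2,c=c2)
cv2.imwrite('pics/s3.png',np.hstack([cv2.resize(p,(400,300)),cv2.resize(p2,(400,300))]))
```

```text
t 6.55 tcp [ 508.9 -155.2  215.1] toolx yaw 178.47 tz [ 0.018 -0.003 -1.   ] F [ 1.  -0.2  0.1] gap 0.845
1242 [[ 545.2 -236.    15.2]
 [ 546.3 -227.8   17.2]
 [ 593.2 -191.    26.9]
 [ 640.5  -89.4   40.4]
 [ 644.7  -79.4   48.8]]
```

View pics/s3.png

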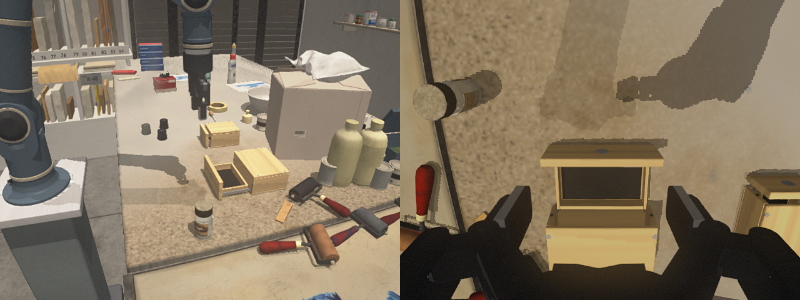

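The drawer has sprung open. Its face is at x≈546, and the tray shows at (600,180) in the wrist half of the picture. Moving to the loupe.

play_rows(plan=[[0,0,0,0.4,4.4,0,-1],[0,0,0,0.4,4.4,0,-1],[0,0,0,0.4,4.4,0,-1],[0,0,0,0.4,4.4,0,-1],[0,0,0,0.4,4.4,0,-1],[0,0,0,0.4,4.4,0,-1],[0,0,0,0.4,4.4,0,-1],[0,0,0,0.4,4.4,0,-1],[0,0,0,0.4,4.4,0,-1],[0,0,0,0.3,4.4,0,-1],[0,0,0,0,4.9,0,-1],[0,0,0,0,0,0,-1]])

```text
time: 7.85
tcp_pos: [474.3, 344.4, 205.5]
orientation: [0.008, 1.0, 0.002, -0.001]
ft_force: [-0.6, -0.2, -0.5]
finger_gap: 1.002
```

Run:
```python
from h import *
st();p,d,K,k1,W=snap('wrist');c=cloud(d,K,k1,W)
m=((c[...,2]>34)&(c[...,2]<48)).astype(np.uint8)
n,l,s,_=cv2.connectedComponentsWithStats(m)
for i in range(1,n):
    if s[i,4]>300:
        k=c[l==i];o=cv2.minEnclosingCircle(k[:,:2].astype(np.float32));print(s[i],np.round(o[0],1),round(o[1],1))
st()
A=np.load('w3.npz')['c'].reshape(-1,3)
t=np.radians(-1.6);u=np.array([np.cos(t),np.sin(t)]);n_=np.array([-u[1],u[0]])
q=A[(A[:,2]>5)&(A[:,2]<15)&(abs(A[:,1]+156)<95)&(A[:,0]>540)&(A[:,0]<660)]
a=q[:,:2]@u;b=q[:,:2]@n_;print('floor',len(q),np.percentile(a,[1,99]).round(1),np.percentile(b,[1,99]).round(1),'z',np.median(q[:,2]))
q=A[(A[:,2]>25)&(A[:,2]<35)&(abs(A[:,1]+156)<95)&(A[:,0]>556)&(A[:,0]<660)]
a=q[:,:2]@u;b=q[:,:2]@n_;print('rim',len(q),np.percentile(a,[1,99]).round(1),np.percentile(b,[1,99]).round(1))
q=A[(A[:,2]>60)&(A[:,2]<72)&(abs(A[:,1]+156)<95)&(A[:,0]<580)]
a=q[:,:2]@u;b=q[:,:2]@n_;print('front top',len(q),np.percentile(a,[1,99]).round(1),np.percentile(b,[1,99]).round(1))
```

```text
t 7.85 tcp [474.3 344.4 205.5] toolx yaw 179.1 tz [-0.003  0.004 -1.   ] F [-0.6 -0.2 -0.5] gap 1.002
[ 235   83   49   48 1782] [396.1 299.9] 18.7
[ 153  160   47   45 1613] [455.1 226.6] 19.1
[ 285  189   43   45 1489] [482.2 334.8] 18.7
[ 52 338  78  12 592] [607.1 125.4] 37.3
t 7.9 tcp [475.3 340.  205.4] toolx yaw 178.86 tz [-0.003  0.    -1.   ] F [-0.6 -0.3  0.3] gap 1.002
floor 7696 [551.  658.2] [-207.   -66.5] z 11.500420074623293
rim 2011 [578.6 659. ] [-212.5  -59.5]
front top 3129 [550.3 562.7] [-215.6  -56.2]
```

play_rows(plan=[[0,0,0,-0.6,0,0,-1],[0,0,0,0,0,4,-1],[0,0,0,0,0,4,-1],[0,0,0,0,0,4,-1],[0,0,0,0,0,2,-1],[0,0,0,0,0,0,-1],[0,0,0,0,0,0,-1]])

```text
time: 8.6
tcp_pos: [484.3, 334.5, 68.0]
orientation: [0.015, 1.0, -0.0, 0.0]
ft_force: [-1.1, 0.1, 0.3]
finger_gap: 1.005
```

play_rows(plan=[[0,0,0,0.2,0,3,-1],[0,0,0,0,0,3,-1],[0,0,0,0,0,0,-1],[0,0,0,0,0,0,1],[0,0,0,0,0,0,1],[0,0,0,0,0,0,1],[0,0,0,0,0,0,1],[0,0,0,0,0,0,1],[0,0,0,0,0,0,1],[0,0,0,0,0,0,1],[0,0,0,0,0,0,1]], squeeze=30)

```text
time: 9.7
tcp_pos: [482.3, 336.5, 9.7]
orientation: [0.014, 1.0, 0.001, 0.001]
ft_force: [-0.6, -1.3, 7.5]
finger_gap: 0.407
```

play_rows(plan=[[0,0,0,0,0,-1,1],[0,0,0,0,0,-3,1],[0,0,0,0,0,-4,1],[0,0,0,0,0,-4,1],[0,0,0,0,0,-3,1],[0,0,0,0,0,0,1],[0,0,0,0,0,0,1]])

```text
time: 10.4
tcp_pos: [481.3, 336.0, 159.0]
orientation: [0.013, 1.0, 0.001, 0.001]
ft_force: [-0.5, -0.4, -0.9]
finger_gap: 0.407
```

Run:
```python
from h import *
s=st();p,d,K,k1,W=snap('wrist');c=cloud(d,K,k1,W);cv2.imwrite('pics/w4.png',p)
p2,d2,K,k1,W=snap('side');c2=cloud(d2,K,k1,W)
x,y,z=s['tcp_pos']
for c in(c,c2):
    q=c.reshape(-1,3);q=q[(abs(q[:,0]-x)<35)&(abs(q[:,1]-y)<14)&(q[:,2]>z-60)&(q[:,2]<z+45)]
    if len(q): print(len(q),np.percentile(q,[1,25,50,75,99],axis=0).round(1))
uv=cv2.projectPoints
M=np.linalg.inv(W)@np.array([x,y,z,1]);K=K;u=int(K[0,0]*M[0]/-M[2]+K[0,2]);v=int(K[1,1]*-M[1]/-M[2]+K[1,2])
cr=cv2.resize(p2[max(v-40,0):v+40,u-40:u+40],(320,320),interpolation=cv2.INTER_CUBIC)
cv2.imwrite('pics/g4.png',np.hstack([cv2.resize(p,(426,320)),cr]))
```

```text
t 10.4 tcp [481.3 336.  159. ] toolx yaw 178.47 tz [ 0.001  0.001 -1.   ] F [-0.5 -0.4 -0.9] gap 0.407
8293 [[461.1 322.3 153.6]
 [465.3 329.6 183.8]
 [473.6 336.1 189.3]
 [485.  342.7 190.1]
 [497.2 349.7 191.5]]
58 [[461.7 322.  151.2]
 [464.5 323.4 160.9]
 [466.9 326.1 171.5]
 [496.4 328.9 180.2]
 [500.9 347.6 198.3]]
```

View pics/g4.png

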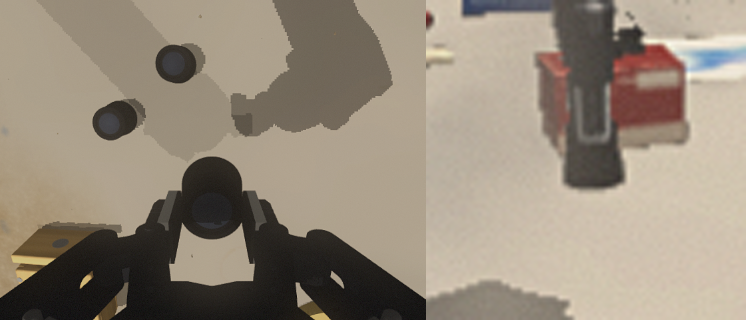

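The loupe is held upright, with its top 31 mm above the TCP and its underside about 9.5 mm below. Carrying it over the tray.

play_rows(plan=[[0,0,0,-0.6,-2.2,0,1],[0,0,0,-1.2,-4.4,0,1],[0,0,0,-1.2,-4.4,0,1],[0,0,0,-1.2,-4.4,0,1],[0,0,0,-1.2,-4.4,0,1],[0,0,0,-1.2,-4.4,0,1],[0,0,0,-1.2,-4.4,0,1],[0,0,0,-1.2,-4.4,0,1],[0,0,0,-1.2,-4.4,0,1],[0,0,0,-1.2,-4.4,0,1],[0,0,0,-1.0,-4.4,0,1],[0,0,0,-0.6,-2.4,0,1]])

```text
time: 11.7
tcp_pos: [597.0, -158.5, 156.0]
orientation: [0.016, 1.0, -0.001, -0.002]
ft_force: [0.3, 0.1, -1.0]
finger_gap: 0.407
```

play_rows(plan=[[0,0,0,0,0,0,1],[0,0,0,0,0,0,1],[0,0,0,0,0,0,1]])

```text
time: 12.0
tcp_pos: [597.7, -151.5, 156.7]
orientation: [0.012, 1.0, 0.001, -0.001]
ft_force: [-0.6, 0.5, -0.9]
finger_gap: 0.412
```

Run:
```python
from h import *
st();p,d,K,k1,W=snap('side');c=cloud(d,K,k1,W)
q=c.reshape(-1,3);q=q[(q[:,2]>10)&(q[:,2]<60)&(abs(q[:,0]-560)<30)&(abs(q[:,1]+156)<95)]
print('face x',np.percentile(q[:,0],[1,10,50]).round(1))
q=c.reshape(-1,3);q=q[(q[:,2]>61)&(q[:,2]<72)&(q[:,0]<566)&(q[:,0]>530)&(abs(q[:,1]+156)<95)]
print('panel top y',len(q),np.percentile(q[:,1],[0,1,99,100]).round(1),'x',np.percentile(q[:,0],[1,99]).round(1))
```

```text
t 12.0 tcp [ 597.7 -151.5  156.7] toolx yaw 178.59 tz [-0.002  0.002 -1.   ] F [-0.6  0.5 -0.9] gap 0.412
face x [545.  545.8 550.1]
panel top y 333 [-235.8 -235.1  -74.2  -71.1] x [545.3 561.7]
```

play_rows(plan=[[0,0,0,0,0,3,1],[0,0,0,0,0,4,1],[0,0,0,0,0,3,1],[0,0,0,0,0,2,1],[0,0,0,0,0,1,1],[0,0,0,0,0,0,1],[0,0,0,0,0,0,1]])

```text
time: 12.75
tcp_pos: [599.1, -153.0, 28.7]
orientation: [0.013, 1.0, -0.0, 0.001]
ft_force: [0.5, 0.2, -0.5]
finger_gap: 0.412
```

play_rows(plan=[[0,0,0,0,0,0.3,1],[0,0,0,0,0,0.3,1],[0,0,0,0,0,0,1],[0,0,0,0,0,0.1,1],[0,0,0,0,0,0,1]])

```text
time: 13.25
tcp_pos: [598.2, -153.4, 20.8]
orientation: [0.013, 1.0, 0.0, 0.0]
ft_force: [-1.0, -0.8, -1.3]
finger_gap: 0.411
```

play_rows(plan=[[0,0,0,0,0,0.1,1],[0,0,0,0,0,0,1],[0,0,0,0,0,0,1]])

```text
time: 13.55
tcp_pos: [598.4, -153.5, 19.9]
orientation: [0.013, 1.0, -0.0, 0.0]
ft_force: [-0.7, 0.3, 0.5]
finger_gap: 0.409
```

play_rows(plan=[[0,0,0,0,0,0.1,1],[0,0,0,0,0,0,1],[0,0,0,0,0,0,1]])

```text
time: 13.85
tcp_pos: [598.9, -153.6, 19.8]
orientation: [0.013, 1.0, -0.0, 0.001]
ft_force: [-0.7, 0.4, 5.8]
finger_gap: 0.409
```

play_rows(plan=[[0,0,0,0,0,0,0],[0,0,0,0,0,0,-0.3],[0,0,0,0,0,0,-0.6],[0,0,0,0,0,0,-0.6],[0,0,0,0,0,0,-0.6],[0,0,0,0,0,0,-0.6],[0,0,0,0,0,-1,-0.6],[0,0,0,0,0,-3,-0.6],[0,0,0,0,0,-4,-0.6],[0,0,0,0,0,-4,-0.6]])

```text
time: 14.85
tcp_pos: [597.9, -153.4, 140.5]
orientation: [0.013, 1.0, 0.0, -0.0]
ft_force: [1.1, 0.0, -0.1]
finger_gap: 0.802
```

play_rows(plan=[[0,0,0,0,0,-3,1],[0,0,0,4,0,0,1],[0,0,0,4,0,0,1],[0,0,0,4,0,0,1],[0,0,0,0,0,0,1],[0,0,0,0,0,0,1]])

```text
time: 15.45
tcp_pos: [478.2, -150.4, 169.9]
orientation: [0.014, 1.0, 0.0, 0.001]
ft_force: [0.8, 0.4, 0.5]
finger_gap: 0.002
```

Run:
```python
from h import *
st();p,d,K,k1,W=snap('wrist');c=cloud(d,K,k1,W);p2,d2,K,k1,W=snap('side');c2=cloud(d2,K,k1,W)
q=c.reshape(-1,3);k=q[(abs(q[:,0]-598)<30)&(abs(q[:,1]+153)<30)&(q[:,2]>42)&(q[:,2]<60)]
if len(k): o=cv2.minEnclosingCircle(k[:,:2].astype(np.float32));print('loupe top',len(k),np.round(o[0],1),round(o[1],1),np.percentile(k[:,2],[5,50,95]).round(1))
q=c2.reshape(-1,3);q=q[(q[:,2]>61)&(q[:,2]<72)&(q[:,0]<575)&(q[:,0]>530)&(abs(q[:,1]+156)<95)];print('panel x',np.percentile(q[:,0],[1,99]).round(1))
cv2.imwrite('pics/s5.png',np.hstack([cv2.resize(p2[220:340,300:460],(400,300)),cv2.resize(p,(400,300))]))
```

```text
t 15.45 tcp [ 478.2 -150.4  169.9] toolx yaw 178.43 tz [ 0.002  0.    -1.   ] F [0.8 0.4 0.5] gap 0.002
panel x [545.4 561.4]
```

View pics/s5.png

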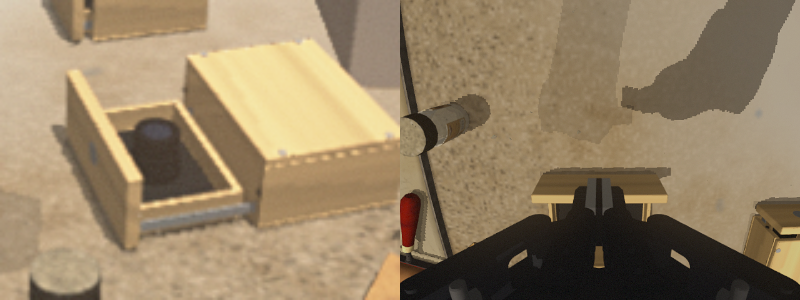

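The loupe stands upright in the tray, at (157,150) in the crop. Next I'll lower the closed fingers and press the drawer home slowly.

play_rows(plan=[[0,0,0,0,-0.3,4,1],[0,0,0,0,0,4,1],[0,0,0,0,0,4,1],[0,0,0,0,0,2.2,1],[0,0,0,-2.0,0,0,1],[0,0,0,-2.0,0,0,1],[0,0,0,-0.8,0,0,1],[0,0,0,0,0,0,1],[0,0,0,0,0,0,1]])

```text
time: 16.45
tcp_pos: [525.6, -154.4, 26.5]
orientation: [0.013, 1.0, 0.0, -0.001]
ft_force: [0.2, -0.4, -0.6]
finger_gap: -0.002
```

play_rows(plan=[[0,0,0,-0.3,0,0,1],[0,0,0,-0.3,0,0,1],[0,0,0,-0.3,0,0,1],[0,0,0,-0.4,0,0,1],[0,0,0,-0.5,0,0,1],[0,0,0,-0.6,0,0,1],[0,0,0,-0.6,0,0,1],[0,0,0,-0.6,0,0,1],[0,0,0,-0.6,0,0,1],[0,0,0,-0.6,0,0,1],[0,0,0,-0.6,0,0,1],[0,0,0,-0.6,0,0,1]])

```text
time: 17.65
tcp_pos: [586.5, -156.2, 26.7]
orientation: [0.013, 1.0, 0.0, -0.0]
ft_force: [-3.4, -1.1, 1.6]
finger_gap: -0.001
```

Now at 586.5, with about 43 mm still to go.

play_rows(plan=[[0,0,0,-0.6,0,0,1],[0,0,0,-0.6,0,0,1],[0,0,0,-0.6,0,0,1],[0,0,0,-0.6,0,0,1],[0,0,0,-0.5,0,0,1],[0,0,0,-0.4,0,0,1],[0,0,0,-0.3,0,0,1],[0,0,0,-0.2,0,0,1],[0,0,0,-0.2,0,0,1],[0,0,0,0,0,0,1]])

```text
time: 18.65
tcp_pos: [626.4, -157.2, 26.7]
orientation: [0.013, 1.0, -0.0, 0.0]
ft_force: [-2.1, -0.6, 0.7]
finger_gap: -0.001
```

play_rows(plan=[[0,0,0,-0.2,0,0,1],[0,0,0,-0.1,0,0,1],[0,0,0,-0.1,0,0,1],[0,0,0,-0.1,0,0,1],[0,0,0,0,0,0,1]])

```text
time: 19.15
tcp_pos: [629.6, -157.3, 26.7]
orientation: [0.014, 1.0, 0.0, -0.002]
ft_force: [-6.3, -0.2, 3.6]
finger_gap: -0.0
```

play_rows(plan=[[0,0,0,-0.2,0,0,1],[0,0,0,-0.1,0,0,1],[0,0,0,0,0,0,1]])

```text
time: 19.45
tcp_pos: [629.5, -157.3, 26.7]
orientation: [0.014, 1.0, 0.001, -0.005]
ft_force: [-14.0, 1.1, 10.3]
finger_gap: 0.003
```

The force has reached 14 N and the position has stopped changing, so the drawer is on its stop. Releasing gently.

play_rows(plan=[[0,0,0,0.4,0,0,1],[0,0,0,0.4,0,0,1],[0,0,0,0.6,0,0,1],[0,0,0,1.5,0,0,1],[0,0,0,3,0,0,1],[0,0,0,4,0,0,1],[0,0,0,4,0,0,1],[0,0,0,0,0,-4.5,1],[0,0,0,0,0,-4.5,1],[0,0,0,0,0,-4.5,1],[0,0,0,0,0,0,1],[0,0,0,0,0,0,1]])

```text
time: 20.65
tcp_pos: [496.9, -153.5, 163.4]
orientation: [0.013, 1.0, -0.0, 0.003]
ft_force: [0.4, -0.7, 0.5]
finger_gap: 0.004
```

Run:
```python
from h import *
st();p2,d2,K,k1,W=snap('side');c2=cloud(d2,K,k1,W);p,d,K,k1,W=snap('wrist');c=cloud(d,K,k1,W)
for n,c in(('side',c2),('wrist',c)):
    q=c.reshape(-1,3)
    f=q[(q[:,2]>12)&(q[:,2]<55)&(abs(q[:,1]+155)<80)&(q[:,0]>530)&(q[:,0]<643)]
    print(n,'face x',len(f),np.percentile(f[:,0],[5,50,95]).round(1))
q=c2.reshape(-1,3);f=q[(q[:,2]>60)&(q[:,2]<72)&(abs(q[:,1]-133)<60)&(q[:,0]>500)&(q[:,0]<700)];print('narrow front x',np.percentile(f[:,0],1).round(1))
# inside the gap: points between panel and carcass top at loupe
cv2.imwrite('pics/s6.png',np.hstack([cv2.resize(p2[180:360,270:510],(400,300)),cv2.resize(p,(400,300))]))
```

```text
t 20.65 tcp [ 496.9 -153.5  163.4] toolx yaw 178.5 tz [ 0.005 -0.    -1.   ] F [ 0.4 -0.7  0.5] gap 0.004
side face x 581 [630.4 632.  634.1]
wrist face x 5 [628.9 629.4 633. ]
narrow front x 608.7
```

View pics/s6.png

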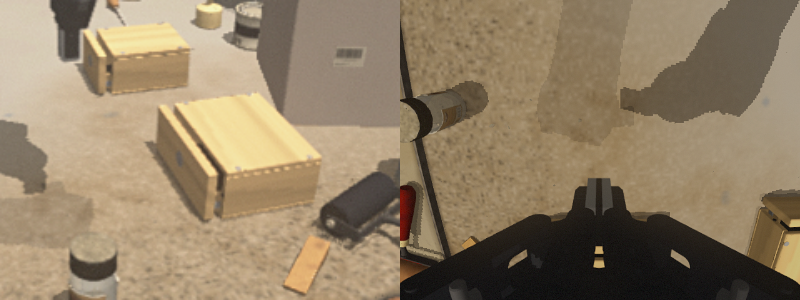

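The wide drawer is shut, with its face at x=632.0 against 632.2 at the start. The narrow drawer and the jar are undisturbed and the arm is clear, so I'm handing in.

```bash
python3 -c "
from h import *
st();print(arm.job_done())"
```

```text
t 20.75 tcp [ 494.9 -153.2  161. ] toolx yaw 178.5 tz [-0.001  0.001 -1.   ] F [-0.5  0.  -0.2] gap 0.0
the job is handed in; nothing more can be done
None
```

I put the farthest of the three look-alike loupes away in the wide drawer, pressed it shut and handed the job in at 20.75 s; no verdict was reported. I pressed the front and let it spring open, set the loupe in the tray at about 6 N, then pressed the drawer to its stop at about 14 N and withdrew.

Last checks:
- **Wide drawer:** it is back at its latched position, with its face at x=632.0 mm against 632.2 mm at the start.
- **Narrow drawer:** it is still shut, judged by eye in the last picture and from the position of its front edge (608.7 mm; at the start I had only rougher figures, 606–610 mm).
- **Shaker jar:** it looks to be where it stood, but I did not measure it again.
- **Arm:** it was about 160 mm above the table and clear, with wrist force near zero.

**Not confirmed:** the loupe cannot be seen inside the closed drawer. I last saw it upright in the open tray, but only in the picture, because the closed fingers hid it from the wrist camera's measurement. After that, the drawer went in slowly, with no unusual force before the stop.

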